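# Lock the sign-in tablet into its desk cradle

## Robot

A 6-joint arm with a two-finger parallel gripper is mounted at the origin on the work surface. World frame = base frame: x ahead of the robot, y to its left, z up, the work surface at z = 0. Lengths are in m, angles in degrees, forces in N, time in s.
With the tool pointing down it reaches from about 0.25 to 0.725 m from the base axis. Payload 9.7 kg.
Tool frame: the origin (TCP) lies between the finger pads; the fingertips stand 17 mm ahead of it and the grasp point (between the pads) lies 2 mm behind it; z points along the fingers, y is the direction in which the jaws open and shut (so a half turn about z gives the same grasp; the last joint's range is limited). The gripper opens to 85 mm and grips with 20 to 120 N. Pads are 22 mm wide; open, the fingers measure 114 mm over their backs; the gripper's body (76 mm by 85 mm) begins 54 mm behind the grasp point. The pads swing forward as they close: fully open they stand 13 mm farther back than shut.
Start: joints at [73.912, 4.979, 10.078, 95.1, 0, 90], TCP at [0.152, 0.528, 0.248] pointing down, gripper open.
Joint ranges: [-179.16, 179.16], [-48.56, 103.87], [-65.8, 70.77], [-126.05, 130.52], [-82.76, 87.17], [-180, 180]. Speed limits (degrees/s): [127.2, 127.2, 147.25, 180, 180, 180].

## Interface

Orientations are given as [roll, pitch, yaw] about the fixed x, y, z axes, in that order (R = Rz(yaw) Ry(pitch) Rx(roll)).
In Python, from workcell import monitor, cams, order gives the robot as it stands. The module is installed in compiled form; this text tells all that it offers.
- The arm moves only by the shell command python3 -m handwheel 'ROWS' [OPENING] [FORCE]. ROWS is JSON, a list of rows, each a list of 6 numbers: the shift along the tool's x, y, z in m, then the turn, a rotation vector about the tool's x, y, z in degrees. In form: [[tx, ty, tz, wx, wy, wz], ...]. A call has exactly 8 rows; each row shifts and turns the commanded pose from where the row before left it, along the tool's axes as they then stand; what a row does not reach is not made up. A row lasts 1/12 s, in which the tool goes at most 41.7 mm and 7.16 degrees, less where a joint would pass 70% of its speed; a pose out of reach is approached as far as the arm can. A call is refused whole if a number of a shift passes 0.0417 or a number of a turn 7.16, either way. A call with a gripper value outside its range is refused whole. OPENING is the opening, from -1 (shut) to 1 (fully open), set as the call begins (- or left out, the last holds). The fingers move at their own pace and stop on an object; FORCE is the grip in N (left out, the last holds). Time passes only in rows, so rows that do not move let the fingers close, or fill a call up. It gives the time, the measured TCP pose, the force and the opening at its end, in the units of the state.
- monitor.get_obs(): the state, without advancing time (a new reading comes with each control period).
- cams.camera(name): name is "scene" or "top" or "wrist"; returns a dict with "img" (400x640x3 uint8, red, green, blue), "depth" (400x640 float32, m along the optical axis (not along the pixel's ray), 0 where there is no reading), "fx", "fy", "cx", "cy" (pixels), "distortion" ([k1, k2, p1, p2, k3] as OpenCV has them; the pictures are not rectified), "rvec" (rotation vector, rad) and "tvec" (3), from world to camera coordinates, as OpenCV has them; the wrist camera has in their place "tool_from_camera" (4x4, takes a point from camera to tool coordinates, whose origin is the TCP and whose axes are the flange's). Camera axes: x right, y down, z forward; pixel columns grow to the right and rows downward; lengths in m; the calibration is good to about 2 mm. A picture is of the moment at which its call begins: read the wrist's pose just before it.
- order.job_done(): hands the job in, once; it reports no verdict.
The state is a dict: "time": time; "q": joint angles; "qd": joint speeds; "joint_efforts": joint torques, N m; "ee_pos": TCP position; "tcp_rot": TCP orientation; "wrist_force": force on the tool from outside, world axes, zero at the start; "torque": the same for the moment, N m; "opening": finger opening in m.
Only numpy, scipy, OpenCV 4.12 (cv2) and the standard library are available. Lean on these libraries where they do the work, as an engineer would, in place of code of your own. Each camera call takes 0.05 s, during which the arm holds its last target. There are 200 camera calls.

## Task

Fasten the tablet in its desk cradle: use the sliding jaw to push it square and fully home against the fixed lip, with the jaw left snug against it, then tighten the knurled thumbscrew clockwise until you feel it seat and stop there, finger-tight and not forced. Do not squeeze the tablet hard or lean on its screen, and leave the mug, stapler and pen pot where they are.

Things in the scene. Friction and masses are not known exactly. Their poses are not given: they have to be found in the camera images.
- plate: Dark steel cradle plate screwed to the desk, 180 mm (x) by 345 mm (y), 6 mm thick. Origin: on the desk, under the middle of the tablet's seat; z up; +y runs from the fixed lip to the thumbscrew; the plate spans y -105 to +240 mm. The tablet lies flat on it (underside 6 mm above the desk).
- lip_face (a point): Middle of the inner face of the fixed lip, at plate y = -85 mm, 12 mm above the desk; the lip is 90 mm wide (x), 22 mm high, and overhangs the tablet's edge by 5 mm. The tablet is home when its long edge lies on this face, its centre then at plate y = 0. Axes as the plate's.
- tablet: Loose black tablet, 245 mm (x) by 170 mm (y) by 9 mm, about 0.5 kg. Origin: centre of its underside. It starts a few mm to 16 mm short of the lip and slightly askew; it slides on the plate under about 2 to 6 N.
- jaw: Aluminium sliding jaw; origin on its inner face at desk level, axes as the plate's. It slides only along plate y (50 mm at most, from fully open towards the lip), under about 3 N while the screw is loose, and stays where left. Cross-piece 90 mm wide (x), 22 mm high, overhanging the tablet by 5 mm; slotted foot 38 mm wide, top 13 mm above the desk, runs 120 mm in +y under the screw's washer.
- jaw_face (a point): Middle of the jaw's inner face (the one that meets the tablet), 12 mm above the desk. It is at plate y = +85 mm when snug on a tablet that is home.
- jaw_lug (a point): Centre of the grip zone of the upright lug in the middle of the jaw, 39 mm above the desk; the lug is 32 mm wide (x), 10 mm thick (y), its top 48 mm above the desk; it can be pinched across its width or pushed on its outer (+y) face. The thumbscrew's head is at least 20 mm behind it.
- screw: Knurled steel thumbscrew upright in the plate, through the slot of the jaw's foot, at plate x = 0, y = +178 mm; it does not travel with the jaw. Origin: on its axis, at desk level. Clockwise from above tightens. It starts loose; how far it must turn (0.6 to 3 rad) before its brass spring washer bears on the jaw's foot differs each time and cannot be seen. It does not rise or sink noticeably.
- screw_head (a point): Centre of the screw's knurled head, on its axis, 36 mm above the desk: 29 mm across, 20 mm high (26 to 46 mm above the desk), on an 18 mm neck, 25 mm free around. Torque while turning: 0.02 N m free; once it bears it climbs fast: 0.15 after 0.15 rad, 0.27 after 0.3 (well tight), forced beyond 0.42. Held still it reads up to 0.15 less; let go, it springs back under 0.4 rad and stays tight.
- mug_mid (a point): White mug, 80 mm across, 92 mm high, handle on its +y side; the point is its middle, half-way up. Leave alone.
- stapler_mid (a point): Black and yellow stapler, 145 x 36 x 42 mm, long along its x; the point is its centre. Leave alone.
- penpot_mid (a point): Dark metal pen pot, 72 mm across, 100 mm high with pens to 145 mm; the point is its middle, half-way up. Leave alone.

How it is judged (in metres and radians):
On the way, in this order (a step that is already met when the one before it is completed fails the run):
1. the tablet is pushed home against the fixed lip and the jaw is snug against it, the screw still loose (y of tablet in the frame of plate below 0.0025 m and angle between the x axis of tablet and the x axis of plate, either way round below 0.025 rad and y of jaw_face in the frame of plate below 0.0875 m and contact force between screw and jaw below 2 N), for 0.2 s.
2. the thumbscrew is turned until it seats and clamps the jaw (contact force between screw and jaw above 3 N), for 0.2 s.
At the end, for the whole second after the job is handed in: The tablet lies home against the fixed lip (within 2.5 mm) and square (within 0.025 rad), the jaw stands within 2.5 mm of its snug place, the thumbscrew clamps the jaw's foot with more than 3 N (it was tightened to about 0.13 N m or more), and all is at rest (y of tablet in the frame of plate below 0.0025 m and angle between the x axis of tablet and the x axis of plate, either way round below 0.025 rad and y of jaw_face in the frame of plate below 0.0875 m and contact force between screw and jaw above 3 N and linear speed of tablet below 0.01 m/s); the robot touches nothing.
It fails at once if the thumbscrew is forced: it presses on the jaw with more than 45 N (about 0.42 N m) (contact force between screw and jaw above 45 N).
It fails at once if the tablet is squeezed by the jaw with more than 40 N (contact force between jaw and tablet above 40 N).
It fails at once if the robot leans on the tablet with more than 12 N (contact force between any of the fingers, the arm and tablet above 12 N).
It fails at once if the mug, stapler or pen pot is moved by more than 15 mm (distance of any of mug_mid, stapler_mid, penpot_mid from where it was at the start of the episode above 0.015 m).
It also fails if it takes over 72 s, if anything falls off the work surface, if the arm or the gripper's body presses on something with over 40 N, if the wrist force passes 120 N, or if a joint passes its speed limit or range.

## Working session

There is one attempt and no reset: what is moved stays moved. The work goes in short steps, Python scripts to look and compute and a shell command to move; the robot and the scene stay as the last step left them, time stands still between calls to the robot, and variables do not carry over. Pictures are saved under pics/ and viewed, about 8 in all and at most 12, crops included, and the job is handed in when it is done.

```bash
mkdir -p pics
cat > h.py <<'E'
import numpy as np,cv2
from workcell import monitor,cams,order
def save(n,c,crop=None,s=1):
    im=c["img"][:,:,::-1]
    if crop: x0,y0,x1,y1=crop; im=im[y0:y1,x0:x1]
    cv2.imwrite("pics/"+n,cv2.resize(im,None,fx=s,fy=s,interpolation=cv2.INTER_CUBIC))
def K(c): return np.array([[c["fx"],0,c["cx"]],[0,c["fy"],c["cy"]],[0,0,1.]])
def plane(c,px,z):
    px=np.array(px,float).reshape(-1,1,2)
    u=cv2.undistortPoints(px,K(c),np.array(c["distortion"],float)).reshape(-1,2)
    R=cv2.Rodrigues(np.array(c["rvec"],float))[0];t=np.array(c["tvec"],float).ravel()
    o=-R.T@t; d=np.c_[u,np.ones(len(u))]@R
    return o+d*((z-o[2])/d[:,2])[:,None]
E
python3 - <<'E'
from h import *
import pickle
o=monitor.get_obs();print({k:np.round(v,3) for k,v in o.items()})
for n in("top","scene"):
    c=cams.camera(n);pickle.dump(c,open(n+".pkl","wb"));save(n+"0.png",c)
    print(n,c["fx"],c["cx"],c["cy"],c["distortion"],c["rvec"],c["tvec"])
E
```

```text
{'time': np.float64(0.0), 'q': array([73.912,  5.011, 10.034, 95.1  , -0.   , 89.999]), 'qd': array([ 0.051,  0.068, -0.006,  0.028, -0.055,  0.07 ]), 'joint_efforts': array([-1.0000e-03, -5.2039e+01,  4.6481e+01,  1.6000e-02, -0.0000e+00,
        0.0000e+00]), 'ee_pos': array([0.152, 0.528, 0.248]), 'tcp_rot': array([-179.923,    0.   ,  163.913]), 'wrist_force': array([0.499, 0.066, 0.222]), 'torque': array([-0.013, -0.047,  0.07 ]), 'opening': np.float64(0.085)}
top 404.9724943748505 318.8233484821909 203.64958028846524 [0.01842299 0.         0.         0.         0.        ] [ 2.17758588 -2.16800316  0.07831389] [-0.0141481   0.62254861  0.91938112]
scene 368.1648855147506 320.2048892102518 202.53549742173098 [-0.07674868  0.          0.          0.          0.        ] [ 1.54225403  2.30309658 -0.62005526] [ 0.23339035 -0.44200875  1.06762773]
```

View pics/top0.png

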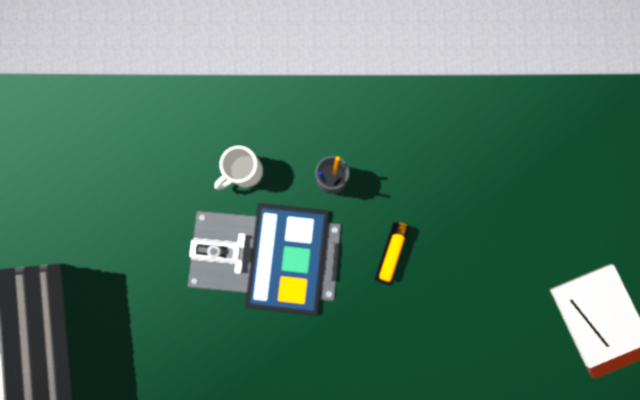

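View pics/scene0.png

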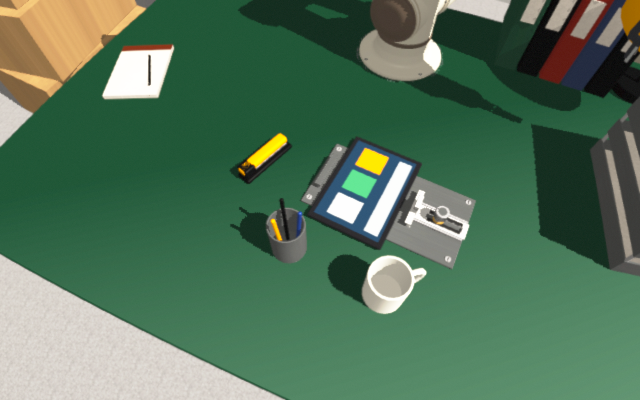

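Top view: plate with four bolts at about (201,217), (194,282), (335,229), (329,295). Jaw and screw are at about (215,251), tablet centre about (289,259). Mug is at (240,168), pen pot at (332,175), stapler at (393,253). The arm isn't in this view.

Run:
```python
from h import *
import pickle
c=pickle.load(open("top.pkl","rb"))
im=c["img"].astype(int); hsv=cv2.cvtColor(c["img"],cv2.COLOR_RGB2HSV)
# gray plate: low saturation, inside region
m=((hsv[...,1]<60)&(hsv[...,2]>55)).astype(np.uint8); 
roi=np.zeros_like(m); roi[205:305,180:350]=1; m*=roi
cs,_=cv2.findContours(m,cv2.RETR_EXTERNAL,cv2.CHAIN_APPROX_NONE)
for k in cs:
    if cv2.contourArea(k)>150:
        r=cv2.minAreaRect(k); b=cv2.boxPoints(r); print(cv2.contourArea(k),np.round(b,1).tolist(), np.round(plane(c,b,.006)[:,:2],4).tolist())
print("bolts",np.round(plane(c,[(201,217),(194,282),(335,229),(329,295)],.006),4).tolist())
print("screw",plane(c,[(214,251)],.046).round(4)," mug",plane(c,[(239,166)],.092).round(3),"pot",plane(c,[(333,173)],.1).round(3),"stapler",plane(c,[(393,253)],.03).round(3))
s=pickle.load(open("scene.pkl","rb"))
save("topc.png",c,(180,195,350,315),4.5); save("scenec.png",s,(290,120,490,270),4)
```

```text
965.0 [[319.3999938964844, 299.20001220703125], [326.20001220703125, 222.39999389648438], [340.70001220703125, 223.6999969482422], [333.8999938964844, 300.5]] [[0.4003, -0.0135], [0.5797, -0.029], [0.5768, -0.0634], [0.3975, -0.0474]]
628.0 [[283.8999938964844, 240.3000030517578], [286.6000061035156, 215.39999389648438], [313.6000061035156, 218.39999389648438], [310.8999938964844, 243.3000030517578]] [[0.5368, 0.0712], [0.5959, 0.0654], [0.589, 0.001], [0.5301, 0.0072]]
1148.5 [[252.39999389648438, 299.0], [262.8999938964844, 211.89999389648438], [277.0, 213.60000610351562], [266.6000061035156, 300.70001220703125]] [[0.3999, 0.143], [0.604, 0.1221], [0.6001, 0.0882], [0.3962, 0.1098]]
4924.5 [[184.39999389648438, 298.20001220703125], [193.8000030517578, 197.6999969482422], [326.6000061035156, 210.10000610351562], [317.20001220703125, 310.70001220703125]] [[0.4009, 0.3024], [0.6375, 0.2879], [0.6089, -0.0299], [0.3741, -0.0086]]
bolts [[0.5913, 0.2694, 0.006], [0.4385, 0.2812, 0.006], [0.5641, -0.0498, 0.006], [0.4101, -0.036, 0.006]]
screw [[0.5123 0.2254 0.046 ]]  mug [[0.699 0.163 0.092]] pot [[ 0.683 -0.043  0.1  ]] stapler [[ 0.509 -0.182  0.03 ]]
```

View pics/topc.png

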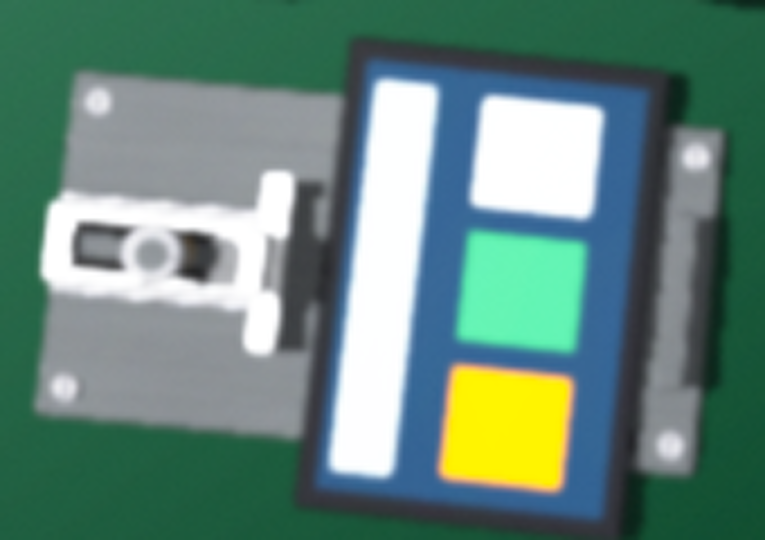

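View pics/scenec.png

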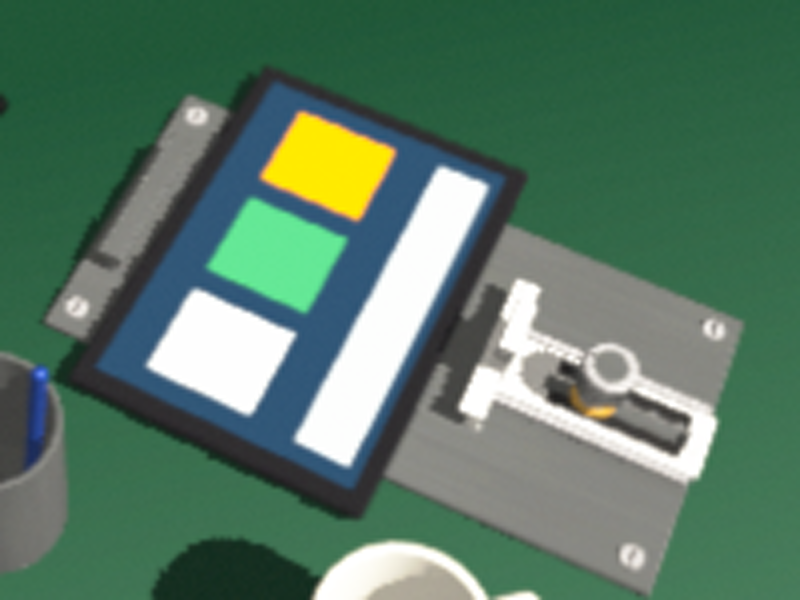

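Crops: plate corners are at top crop (77,70), (35,412), (724,127), (695,473). Screw head is at (152,253), jaw cross-piece at x 245–295, and the tablet is short of the lip and askew. Next I'll work out the plate frame and the move to a hover above the jaw.

```bash
cat >> h.py <<'E'
from scipy.spatial.transform import Rotation as Ro
def plan(tgt,yaw,o=None):
    o=o or monitor.get_obs(); R=Ro.from_euler("xyz",o["tcp_rot"],degrees=True)
    d=R.inv().apply(np.array(tgt)-o["ee_pos"]); w=(R.inv()*Ro.from_euler("xyz",[180,0,yaw],degrees=True)).as_rotvec(degrees=True)
    print("shift(tool)",d.round(4),"turn",w.round(2)); return d,w
E
python3 - <<'E'
from h import *
import pickle
c=pickle.load(open("top.pkl","rb"))
cr=np.array([(77,70),(35,412),(724,127),(695,473)])/4.5+[180,195]-.5+.5/4.5
W=plane(c,cr,.006)[:,:2]; P=np.array([(.09,.24),(-.09,.24),(.09,-.105),(-.09,-.105)])
wc=W.mean(0);pc=P.mean(0);H=(P-pc).T@(W-wc);th=np.arctan2(H[0,1]-H[1,0],H[0,0]+H[1,1])
R=np.array([[np.cos(th),-np.sin(th)],[np.sin(th),np.cos(th)]]);t=wc-R@pc
print("yaw",np.degrees(th),"origin",t,"resid mm",((P@R.T+t-W)*1e3).round(1).tolist())
f=lambda p,z:((plane(c,np.array(p)/4.5+[180,195]-.4,z)[:,:2]-t)@R).round(4).tolist()
print("screw",f([(152,253)],.046),"expect world",R@[0,.178]+t)
print("crosspiece in/out",f([(295,190),(265,350),(258,190),(245,330)],.022))
print("foot end",f([(43,250)],.013))
np.savez("plate.npz",th=th,t=t)
tg=R@[0,.12]+t; print("hover",tg)
plan([*tg,.248],np.degrees(th)+90)
E
```

```text
yaw -4.868391524474853 origin [0.4978967  0.04918656] resid mm [[0.4, 0.6], [-0.2, -0.4], [-0.1, -0.2], [-0.1, 0.0]]
screw [[-0.0003, 0.1783]] expect world [0.51300307 0.22654439]
crosspiece in/out [[0.0372, 0.1144], [-0.0457, 0.1212], [0.0355, 0.1336], [-0.0365, 0.1325]]
foot end [[-0.0057, 0.2439]]
hover [0.50808077 0.16875364]
shift(tool) [-4.414e-01 -2.469e-01 -1.000e-04] turn [-6.000e-02  5.000e-02  7.878e+01]
```

```bash
python3 -m handwheel '[[-0.034,-0.019,0,0,0,0],[-0.034,-0.019,0,0,0,0],[-0.034,-0.019,0,0,0,0],[-0.034,-0.019,0,0,0,0],[-0.034,-0.019,0,0,0,0],[-0.034,-0.019,0,0,0,0],[-0.034,-0.019,0,0,0,0],[-0.034,-0.019,0,0,0,0]]' 1 40
python3 -m handwheel '[[-0.034,-0.019,0,0,0,0],[-0.034,-0.019,0,0,0,0],[-0.034,-0.019,0,0,0,0],[-0.034,-0.019,0,0,0,0],[-0.0334,-0.0189,0,0,0,0],[0,0,0,0,0,7.16],[0,0,0,0,0,7.16],[0,0,0,0,0,7.16]]'
python3 -m handwheel '[[0,0,0,0,0,7.16],[0,0,0,0,0,7.16],[0,0,0,0,0,7.16],[0,0,0,0,0,7.16],[0,0,0,0,0,7.16],[0,0,0,0,0,7.16],[0,0,0,0,0,7.16],[0,0,0,0,0,7.16]]'
python3 - <<'E'
from h import *
import pickle
o=monitor.get_obs();c=cams.camera("wrist");pickle.dump((o,c),open("w1.pkl","wb"));save("w1.png",c)
print(o["q"].round(1),o["ee_pos"].round(4),o["tcp_rot"].round(2)); print(c["tool_from_camera"].round(3).tolist(),c["fx"],c["distortion"])
plan([.5081,.1688,.248],85.13,o)
E
```

```text
time: 0.77
ee_pos: [0.3725, 0.3054, 0.2481]
tcp_rot: [-180.0, -0.0, 163.9]
wrist_force: [0.7, 0.9, -0.2]
opening: 0.0855
time: 1.43
ee_pos: [0.5085, 0.168, 0.2476]
tcp_rot: [-179.9, -0.0, 142.0]
wrist_force: [-0.1, 0.5, -0.0]
opening: 0.0854
time: 2.1
ee_pos: [0.508, 0.1689, 0.2479]
tcp_rot: [-180.0, 0.0, 84.8]
wrist_force: [0.5, -0.7, 0.0]
opening: 0.0855
[ 18.4   3.    7.9  95.    0.  113.6] [0.508  0.1689 0.2479] [-1.7995e+02  2.0000e-02  8.4800e+01]
[[0.001, -0.952, -0.307, 0.078], [1.0, 0.001, 0.001, 0.001], [-0.001, -0.307, 0.952, -0.126], [0.0, 0.0, 0.0, 1.0]] 346.6520858609461 [-0.059565  0.        0.        0.        0.      ]
shift(tool) [-0.0001  0.0001 -0.0001] turn [-0.05  0.02 -0.33]
```

View pics/w1.png

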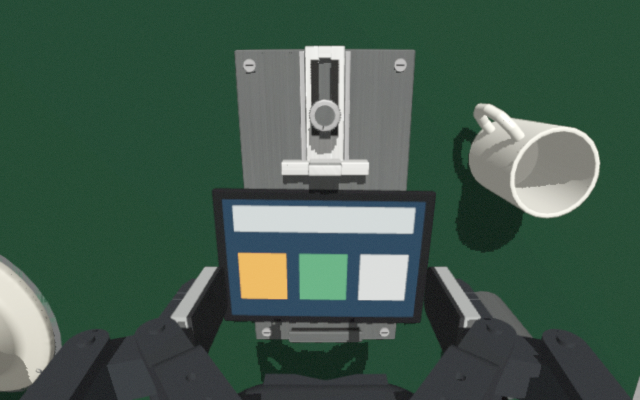

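Wrist view: screw head at (325,115), jaw cross-piece spanning (282–368, 160–175) with the lug in its middle, tablet in the centre, lip at (325,330). I'll use the depth to locate the lug and head.

```bash
cat >> h.py <<'E'
def cloud(o,c):
    """wrist depth -> points in plate frame, HxWx3"""
    h,w=c["depth"].shape; g=np.stack(np.meshgrid(np.arange(w),np.arange(h)),-1).reshape(-1,1,2).astype(float)
    u=cv2.undistortPoints(g,K(c),np.array(c["distortion"],float)).reshape(-1,2); d=c["depth"].reshape(-1,1)
    T=np.array(c["tool_from_camera"]); p=(np.c_[u,np.ones(len(u))]*d)@T[:3,:3].T+T[:3,3]
    p=Ro.from_euler("xyz",o["tcp_rot"],degrees=True).apply(p)+o["ee_pos"]
    P=np.load("plate.npz"); p[:,:2]-=P["t"]; p=Ro.from_euler("z",-float(P["th"])).apply(p); p[d[:,0]==0]=np.nan
    return p.reshape(h,w,3)
def rep(p,name,x,y,z):
    m=(p[...,0]>x[0])&(p[...,0]<x[1])&(p[...,1]>y[0])&(p[...,1]<y[1])&(p[...,2]>z[0])&(p[...,2]<z[1]); q=p[m]
    print(name,m.sum(), *( (np.percentile(q,[3,50,97],axis=0)*1e3).round(1).T.tolist() if m.any() else []))
E
python3 - <<'E'
from h import *
import pickle
o,c=pickle.load(open("w1.pkl","rb")); p=cloud(o,c)
rep(p,"head",(-.03,.03),(.155,.2),(.04,.055))
rep(p,"lug",(-.03,.03),(.09,.155),(.04,.055))
rep(p,"cross",(-.06,.06),(.09,.15),(.018,.028))
rep(p,"foot",(-.03,.03),(.14,.26),(.011,.016))
rep(p,"tablet",(-.16,.16),(-.12,.13),(.013,.018))
rep(p,"lip",(-.06,.06),(-.13,-.06),(.019,.03))
for s in(-.1,-.05,.05,.1):
    rep(p,"tab x=%g"%s,(s-.01,s+.01),(-.12,.13),(.013,.018))
E
```

```text
head 819 [-11.9, 0.9, 13.0] [165.0, 177.9, 190.4] [43.4, 46.7, 48.2]
lug 399 [-14.6, 0.7, 15.4] [121.6, 126.9, 131.0] [41.3, 48.4, 49.8]
cross 751 [-42.5, 2.8, 43.8] [116.7, 123.8, 130.8] [19.7, 23.1, 24.9]
foot 3250 [-23.3, 1.2, 24.7] [142.2, 198.7, 238.4] [11.2, 12.5, 14.5]
tablet 27398 [-114.2, -1.4, 111.9] [-65.4, 22.4, 93.2] [14.4, 15.9, 17.2]
lip 862 [-42.1, -0.3, 41.5] [-94.1, -85.6, -79.5] [19.9, 22.9, 24.4]
tab x=-0.1 2252 [-109.4, -100.0, -90.6] [-63.3, 23.6, 94.7] [14.3, 15.8, 17.2]
tab x=-0.05 2293 [-59.4, -50.0, -40.6] [-65.0, 22.0, 94.1] [14.4, 15.8, 17.3]
tab x=0.05 2288 [40.6, 50.0, 59.4] [-67.0, 20.9, 92.7] [14.5, 16.0, 17.3]
tab x=0.1 2229 [90.7, 100.0, 109.4] [-66.9, 19.7, 91.2] [14.4, 15.8, 17.2]
```

```bash
python3 -m handwheel '[[0.0064,0.0003,0.03,0,0,-0.33],[0,0,0.03,0,0,0],[0,0,0.03,0,0,0],[0,0,0.03,0,0,0],[0,0,0.03,0,0,0],[0,0,0.025,0,0,0],[0,0,0.01,0,0,0],[0,0,0,0,0,0]]' 1 20
python3 - <<'E'
from h import *
import pickle
o=monitor.get_obs();c=cams.camera("wrist");save("w2.png",c); p=cloud(o,c)
P=np.load("plate.npz");print("tcp plate",Ro.from_euler("z",-float(P["th"])).apply(o["ee_pos"]-[*P["t"],0]).round(4),o["tcp_rot"].round(2))
rep(p,"head",(-.03,.03),(.155,.2),(.04,.055))
rep(p,"lug",(-.03,.03),(.10,.155),(.04,.055))
E
```

```text
time: 2.82
ee_pos: [0.5074, 0.1747, 0.0607]
tcp_rot: [-179.8, 0.1, 85.6]
wrist_force: [-0.5, -0.5, 0.3]
opening: 0.0859
tcp plate [-0.0012  0.1259  0.0607] [-1.7976e+02  1.1000e-01  8.5590e+01]
head 4017 [-12.3, 0.4, 13.2] [165.5, 178.6, 190.8] [43.2, 46.7, 48.1]
lug 1941 [-14.8, 0.2, 15.4] [122.4, 129.2, 132.0] [40.8, 48.1, 49.4]
```

View pics/w2.png

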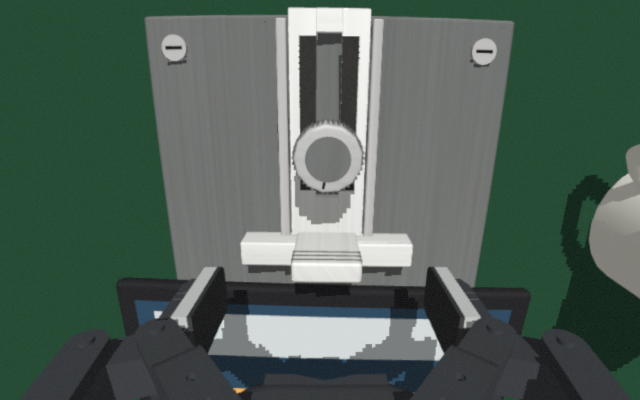

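Wrist close-up: lug at (326,257) between the open fingers, screw head at (327,158) with an index notch at (323,185). I'm centred, so I'll go down a little and pinch lightly.

```bash
python3 -m handwheel '[[0.0005,0.001,0.004,0,0,0],[0,0,0,0,0,0],[0,0,0,0,0,0],[0,0,0,0,0,0],[0,0,0,0,0,0],[0,0,0,0,0,0],[0,0,0,0,0,0],[0,0,0,0,0,0]]' -1 20
python3 -m handwheel '[[0,0,0,0,0,0],[0,0,0,0,0,0],[0,0,0,0,0,0],[0,0,0,0,0,0],[0,0,0,0,0,0],[0,0,0,0,0,0],[0,0,0,0,0,0],[0,0,0,0,0,0]]'
```

```text
time: 3.53
ee_pos: [0.5081, 0.1761, 0.0605]
tcp_rot: [-179.8, -0.0, 85.5]
wrist_force: [-13.0, 0.4, 12.4]
opening: 0.0306
time: 4.2
ee_pos: [0.5081, 0.1761, 0.0605]
tcp_rot: [-179.8, -0.0, 85.5]
wrist_force: [-14.4, 1.0, 13.0]
opening: 0.0306
```

```bash
python3 -m handwheel '[[0,0,0,0,0,0],[0,0,0,0,0,0],[0,0,0,0,0,0],[0,0,0,0,0,0],[0,0,0,0,0,0],[0,0,0,0,0,0],[0,0,0,0,0,0],[0,0,0,0,0,0]]' 1 20
python3 - <<'E'
from h import *
o=monitor.get_obs();P=np.load("plate.npz");print("tcp plate",Ro.from_euler("z",-float(P["th"])).apply(o["ee_pos"]-[*P["t"],0]).round(4),o["tcp_rot"].round(2),o["wrist_force"],o["q"].round(1))
E
```

```text
time: 4.87
ee_pos: [0.51, 0.1756, 0.0593]
tcp_rot: [-180.0, 0.0, 85.5]
wrist_force: [-0.2, 0.2, -0.3]
opening: 0.0853
tcp plate [0.0013 0.127  0.0593] [-180.      0.     85.48] [-0.18547752  0.19874576 -0.31042409] [ 19.    4.2 -11.7  74.1  -0.  113.5]
```

```bash
python3 -m handwheel '[[0,-0.0009,0.005,0,0,0.35],[0,0,0.006,0,0,0],[0,0,0.005,0,0,0],[0,0,0.003,0,0,0],[0,0,0,0,0,0],[0,0,0,0,0,0],[0,0,0,0,0,0],[0,0,0,0,0,0]]' 1 20
python3 -m handwheel '[[0,0,0,0,0,0],[0,0,0,0,0,0],[0,0,0,0,0,0],[0,0,0,0,0,0],[0,0,0,0,0,0],[0,0,0,0,0,0],[0,0,0,0,0,0],[0,0,0,0,0,0]]' -1 20
```

```text
time: 5.53
ee_pos: [0.5093, 0.1758, 0.0406]
tcp_rot: [180.0, -0.0, 85.1]
wrist_force: [0.4, -0.1, 0.2]
opening: 0.0856
time: 6.2
ee_pos: [0.5079, 0.1759, 0.0406]
tcp_rot: [-179.9, -0.0, 85.2]
wrist_force: [-8.0, 0.3, 7.5]
opening: 0.0315
```

```bash
python3 -m handwheel '[[-0.003,-0.0013,0,0,0,0],[-0.003,0,0,0,0,0],[-0.003,0,0,0,0,0],[-0.003,0,0,0,0,0],[-0.003,0,0,0,0,0],[-0.003,0,0,0,0,0],[-0.002,0,0,0,0,0],[-0.002,0,0,0,0,0]]'
python3 -m handwheel '[[-0.001,0,0,0,0,0],[-0.001,0,0,0,0,0],[-0.001,0,0,0,0,0],[-0.001,0,0,0,0,0],[-0.001,0,0,0,0,0],[-0.001,0,0,0,0,0],[0,0,0,0,0,0],[0,0,0,0,0,0]]'
python3 - <<'E'
from h import *
o=monitor.get_obs();P=np.load("plate.npz");print("tcp plate",Ro.from_euler("z",-float(P["th"])).apply(o["ee_pos"]-[*P["t"],0]).round(4),"F",Ro.from_euler("z",-float(P["th"])).apply(o["wrist_force"]).round(1))
c=cams.camera("wrist");save("w3.png",c); p=cloud(o,c)
rep(p,"lug",(-.03,.03),(.07,.155),(.04,.055));rep(p,"cross",(-.06,.06),(.07,.15),(.018,.028))
E
```

```text
time: 6.87
ee_pos: [0.5058, 0.1537, 0.0406]
tcp_rot: [-180.0, -0.0, 85.1]
wrist_force: [-3.1, 2.8, 6.1]
opening: 0.0315
time: 7.53
ee_pos: [0.5053, 0.1481, 0.0406]
tcp_rot: [-180.0, -0.1, 85.1]
wrist_force: [-2.9, 4.9, 5.9]
opening: 0.0317
tcp plate [-0.001   0.0992  0.0406] F [-3.3  4.6  5.9]
lug 4108 [-26.9, 0.0, 26.9] [94.2, 103.4, 110.3] [40.7, 48.2, 54.0]
cross 2249 [-43.6, -0.5, 43.6] [90.0, 101.2, 104.1] [18.4, 22.8, 27.2]
```

```bash
python3 -m handwheel '[[-0.001,0,0,0,0,0],[-0.0005,0,0,0,0,0],[-0.0005,0,0,0,0,0],[-0.0005,0,0,0,0,0],[-0.0005,0,0,0,0,0],[-0.0005,0,0,0,0,0],[-0.0005,0,0,0,0,0],[0,0,0,0,0,0]]'
python3 - <<'E'
from h import *
o=monitor.get_obs();P=np.load("plate.npz");print("tcp plate",Ro.from_euler("z",-float(P["th"])).apply(o["ee_pos"]-[*P["t"],0]).round(4),"F",Ro.from_euler("z",-float(P["th"])).apply(o["wrist_force"]).round(1))
E
python3 -m handwheel '[[-0.0005,0,0,0,0,0],[-0.0005,0,0,0,0,0],[-0.0005,0,0,0,0,0],[-0.0005,0,0,0,0,0],[-0.0005,0,0,0,0,0],[-0.0005,0,0,0,0,0],[0,0,0,0,0,0],[0,0,0,0,0,0]]'
```

```text
time: 8.25
ee_pos: [0.505, 0.1442, 0.0406]
tcp_rot: [-180.0, -0.1, 85.1]
wrist_force: [-3.0, 6.7, 6.1]
opening: 0.0317
tcp plate [-0.001   0.0953  0.0406] F [-3.6  6.5  6.1]
time: 8.92
ee_pos: [0.5047, 0.1412, 0.0406]
tcp_rot: [-180.0, -0.1, 85.1]
wrist_force: [-3.5, 5.7, 5.7]
opening: 0.0318
```

```bash
python3 -m handwheel '[[-0.0005,0,0,0,0,0],[-0.0005,0,0,0,0,0],[-0.0005,0,0,0,0,0],[-0.0005,0,0,0,0,0],[0,0,0,0,0,0],[0,0,0,0,0,0],[0,0,0,0,0,0],[0,0,0,0,0,0]]'
python3 - <<'E'
from h import *
o=monitor.get_obs();P=np.load("plate.npz");print("tcp plate",Ro.from_euler("z",-float(P["th"])).apply(o["ee_pos"]-[*P["t"],0]).round(4),"F",Ro.from_euler("z",-float(P["th"])).apply(o["wrist_force"]).round(1),"T",o["torque"].round(2))
E
```

```text
time: 9.58
ee_pos: [0.5046, 0.1393, 0.0406]
tcp_rot: [-180.0, -0.1, 85.1]
wrist_force: [-2.9, 6.0, 5.6]
opening: 0.0315
tcp plate [-0.001   0.0904  0.0406] F [-3.4  5.7  5.6] T [ 1.17  0.82 -0.  ]
```

```bash
python3 -m handwheel '[[-0.0005,0,0,0,0,0],[-0.0005,0,0,0,0,0],[0,0,0,0,0,0],[0,0,0,0,0,0],[0,0,0,0,0,0],[0,0,0,0,0,0],[0,0,0,0,0,0],[0,0,0,0,0,0]]'
python3 -m handwheel '[[-0.0005,0,0,0,0,0],[-0.0005,0,0,0,0,0],[0,0,0,0,0,0],[0,0,0,0,0,0],[0,0,0,0,0,0],[0,0,0,0,0,0],[0,0,0,0,0,0],[0,0,0,0,0,0]]'
python3 - <<'E'
from h import *
o=monitor.get_obs();P=np.load("plate.npz");print("tcp plate",Ro.from_euler("z",-float(P["th"])).apply(o["ee_pos"]-[*P["t"],0]).round(4),"F",Ro.from_euler("z",-float(P["th"])).apply(o["wrist_force"]).round(1),"T",o["torque"].round(2))
c=cams.camera("top");save("top1.png",c,(180,195,350,315),4.5)
E
```

```text
time: 10.25
ee_pos: [0.5045, 0.1392, 0.0406]
tcp_rot: [-180.0, -0.2, 85.2]
wrist_force: [-1.9, 11.6, 3.1]
opening: 0.0316
time: 10.92
ee_pos: [0.5046, 0.1392, 0.0406]
tcp_rot: [-180.0, -0.3, 85.2]
wrist_force: [-1.6, 17.4, 2.3]
opening: 0.0318
tcp plate [-0.001   0.0903  0.0406] F [-3.1 17.2  2.3] T [ 3.37  0.73 -0.08]
```

View pics/top1.png

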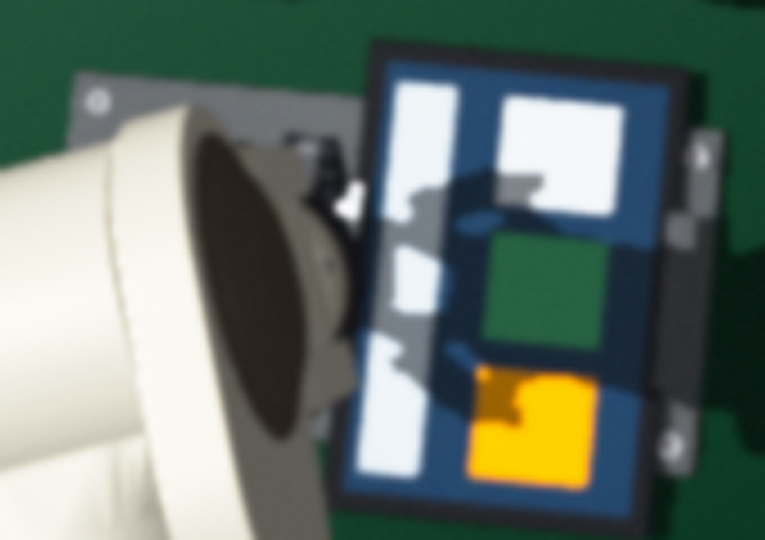

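The jaw stopped firmly at TCP y = 90.3 mm, and force rose from 6 to 17 N with no travel. In the picture the tablet edge is parallel to the lip and up against it. I'll relax, release and rise.

```bash
python3 -m handwheel '[[0.0005,0,0,0,0,0],[0.0005,0,0,0,0,0],[0.0003,0,0,0,0,0],[0,0,0,0,0,0],[0,0,0,0,0,0],[0,0,0,0,0,0],[0,0,0,0,0,0],[0,0,0,0,0,0]]'
python3 -m handwheel '[[0,0,0,0,0,0],[0,0,0,0,0,0],[0,0,0,0,0,0],[0,0,0,0,0,0],[0,0,0,0,0,0],[0,0,-0.01,0,0,0],[0,0,-0.015,0,0,0],[0,0,-0.015,0,0,0]]' 1 30
python3 -m handwheel '[[0,0,-0.015,0,0,0],[0,0,-0.015,0,0,0],[0,0,-0.01,0,0,0],[0.02,0,0,0,0,0],[0.02,0,0,0,0,0],[0.02,0,0,0,0,0],[0.015,0,0,0,0,0],[0.01,0,0,0,0,0]]'
python3 - <<'E'
from h import *
import pickle
o=monitor.get_obs();c=cams.camera("wrist");pickle.dump((o,c),open("w4.pkl","wb"));save("w4.png",c); p=cloud(o,c)
P=np.load("plate.npz");print("tcp plate",Ro.from_euler("z",-float(P["th"])).apply(o["ee_pos"]-[*P["t"],0]).round(4),o["q"].round(1))
rep(p,"head",(-.03,.03),(.155,.2),(.04,.055))
rep(p,"lug",(-.017,.017),(.07,.155),(.04,.055))
rep(p,"cross",(-.06,.06),(.07,.15),(.018,.028))
c=cams.camera("top");pickle.dump(c,open("top2.pkl","wb"));save("top2.png",c,(180,195,350,315),4.5)
E
```

```text
time: 11.63
ee_pos: [0.5045, 0.1393, 0.0406]
tcp_rot: [-180.0, -0.2, 85.2]
wrist_force: [-1.9, 11.1, 3.6]
opening: 0.0314
time: 12.3
ee_pos: [0.5043, 0.1381, 0.0811]
tcp_rot: [-180.0, 0.0, 85.1]
wrist_force: [0.3, 0.2, 0.3]
opening: 0.0855
time: 12.97
ee_pos: [0.5118, 0.2243, 0.1204]
tcp_rot: [180.0, -0.0, 85.2]
wrist_force: [0.5, 0.1, 0.5]
opening: 0.0857
tcp plate [-0.001   0.1757  0.1204] [ 23.7   5.6  -3.4  81.    0.  118.5]
head 1746 [-12.4, 0.6, 13.6] [166.2, 179.4, 191.2] [41.9, 46.7, 48.2]
lug 868 [-14.6, 0.1, 15.5] [85.7, 93.2, 95.6] [40.6, 48.0, 49.4]
cross 1552 [-42.7, -1.4, 42.5] [81.4, 90.7, 95.1] [18.4, 23.0, 26.5]
```

View pics/w4.png

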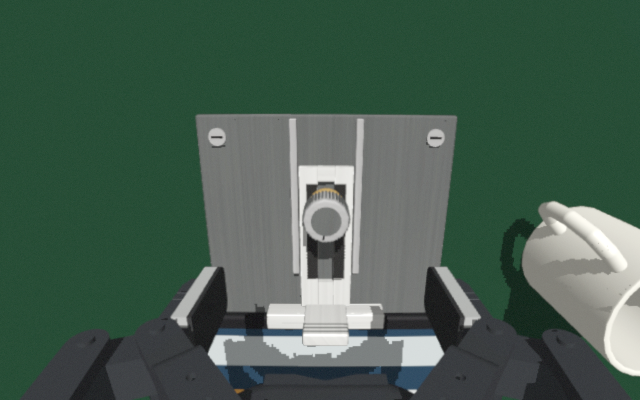

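Jaw stays snug on the tablet (lug centre about y = 90.5 mm), and the screw head is at (326,218). Now I'll wind the wrist back before gripping.

```bash
for i in 1 2 3 4; do python3 -m handwheel '[[0,0,0,0,0,-7.16],[0,0,0,0,0,-7.16],[0,0,0,0,0,-7.16],[0,0,0,0,0,-7.16],[0,0,0,0,0,-7.16],[0,0,0,0,0,-7.16],[0,0,0,0,0,-7.16],[0,0,0,0,0,-7.16]]' | head -1; done
python3 - <<'E'
from h import *
o=monitor.get_obs();P=np.load("plate.npz");R=Ro.from_euler("z",float(P["th"]))
print("tcp plate",R.inv().apply(o["ee_pos"]-[*P["t"],0]).round(4),o["q"].round(1),o["tcp_rot"].round(1))
tg=R.apply([.0003,.1782,.040])+[*P["t"],0];plan(tg,o["tcp_rot"][2],o)
E
```

```text
time: 13.73
time: 14.4
time: 15.07
time: 15.73
tcp plate [-0.0008  0.1734  0.1203] [  23.5    5.5   -3.5   81.    -0.  -111.1] [180.   -0.  -45.4]
shift(tool) [-0.0023 -0.0045  0.0803] turn [ 0.03 -0.01 -0.  ]
```

```bash
python3 -m handwheel '[[-0.0023,-0.0045,0,0,0,0],[0,0,0.012,0,0,0],[0,0,0.012,0,0,0],[0,0,0.012,0,0,0],[0,0,0.012,0,0,0],[0,0,0.012,0,0,0],[0,0,0.012,0,0,0],[0,0,0.0083,0,0,0]]' 1 30
python3 -m handwheel '[[0,0,0,0,0,0],[0,0,0,0,0,0],[0,0,0,0,0,0],[0,0,0,0,0,0],[0,0,0,0,0,0],[0,0,0,0,0,0],[0,0,0,0,0,0],[0,0,0,0,0,0]]'
python3 - <<'E'
from h import *
o=monitor.get_obs();P=np.load("plate.npz");R=Ro.from_euler("z",float(P["th"]))
print("tcp plate",R.inv().apply(o["ee_pos"]-[*P["t"],0]).round(4),o["wrist_force"].round(1),o["torque"].round(3))
tg=R.apply([.0003,.1782,.040])+[*P["t"],0];plan(tg,o["tcp_rot"][2],o)
E
```

```text
time: 16.4
ee_pos: [0.5128, 0.2274, 0.0378]
tcp_rot: [179.9, 0.0, -45.8]
wrist_force: [-0.3, -0.3, -0.2]
opening: 0.0854
time: 17.07
ee_pos: [0.5135, 0.2278, 0.0402]
tcp_rot: [-180.0, -0.0, -45.7]
wrist_force: [0.4, 0.7, 0.6]
opening: 0.0851
tcp plate [0.0004 0.1793 0.0402] [0.4 0.7 0.6] [-0.008 -0.001 -0.05 ]
shift(tool) [0.0007 0.0009 0.0002] turn [-0.01 -0.01  0.  ]
```

```bash
cat >> h.py <<'E'
def tq(n=8):
    T=[];F=[];J=[];q=[];
    for _ in range(n):
        cams.camera("wrist");o=monitor.get_obs();T.append(o["torque"]);F.append(o["wrist_force"]);J.append(o["joint_efforts"][5])
    print("t %.2f q6 %.1f yaw %.1f Tz %.3f sd %.3f j6 %.3f sd %.3f F %s open %.4f"%(o["time"],o["q"][5],o["tcp_rot"][2],np.mean(T,0)[2],np.std(T,0)[2],np.mean(J),np.std(J),np.mean(F,0).round(1),o["opening"]))
E
python3 -c "from h import *; tq()"
python3 -m handwheel '[[0.0006,0.0008,0,0,0,0],[0,0,0,0,0,0],[0,0,0,0,0,0],[0,0,0,0,0,0],[0,0,0,0,0,0],[0,0,0,0,0,0],[0,0,0,0,0,0],[0,0,0,0,0,0]]' -1 30
python3 -c "from h import *; tq()"
```

```text
t 17.47 q6 -110.3 yaw -45.7 Tz -0.003 sd 0.028 j6 0.000 sd 0.000 F [ 0.1 -0.  -0.2] open 0.0855
time: 18.13
ee_pos: [0.5129, 0.2265, 0.0402]
tcp_rot: [180.0, -0.0, -45.8]
wrist_force: [-4.1, -3.4, 5.6]
opening: 0.0279
t 18.53 q6 -110.4 yaw -45.8 Tz -0.003 sd 0.017 j6 0.010 sd 0.000 F [-4.1 -3.4  5.5] open 0.0278
```

```bash
python3 -m handwheel '[[0,0,0,0,0,3],[0,0,0,0,0,4],[0,0,0,0,0,4],[0,0,0,0,0,4],[0,0,0,0,0,4],[0,0,0,0,0,4],[0,0,0,0,0,3],[0,0,0,0,0,2]]'
python3 -c "from h import *; tq(2)"
python3 -m handwheel '[[0,0,0,0,0,2],[0,0,0,0,0,2],[0,0,0,0,0,2],[0,0,0,0,0,2],[0,0,0,0,0,2],[0,0,0,0,0,2],[0,0,0,0,0,2],[0,0,0,0,0,2]]'
python3 -c "from h import *; tq(2)"
```

```text
time: 19.2
ee_pos: [0.5128, 0.2264, 0.0402]
tcp_rot: [179.9, -0.0, -73.9]
wrist_force: [-4.8, -4.3, 6.2]
opening: 0.0279
t 19.30 q6 -82.3 yaw -73.8 Tz 0.008 sd 0.018 j6 0.190 sd 0.387 F [-4.5 -4.4  6.4] open 0.0278
time: 19.97
ee_pos: [0.5127, 0.2263, 0.0402]
tcp_rot: [179.9, -0.1, -89.9]
wrist_force: [-5.6, -4.5, 6.7]
opening: 0.0278
t 20.07 q6 -66.3 yaw -89.8 Tz 0.006 sd 0.011 j6 0.084 sd 0.444 F [-5.7 -4.3  7.2] open 0.0279
```

```bash
python3 -m handwheel '[[0,0,0,0,0,2],[0,0,0,0,0,2],[0,0,0,0,0,2],[0,0,0,0,0,2],[0,0,0,0,0,2],[0,0,0,0,0,2],[0,0,0,0,0,2],[0,0,0,0,0,2]]' | grep time
python3 -c "from h import *; tq(5)"
```

```text
time: 20.73
t 20.98 q6 -50.4 yaw -105.8 Tz -0.014 sd 0.013 j6 0.075 sd 0.287 F [-6.8 -4.1  6.9] open 0.0274
```

```bash
python3 -m handwheel '[[0,0,0,0,0,2],[0,0,0,0,0,2],[0,0,0,0,0,2],[0,0,0,0,0,2],[0,0,0,0,0,2],[0,0,0,0,0,2],[0,0,0,0,0,2],[0,0,0,0,0,2]]' | grep time
python3 -c "from h import *; tq(5)"
```

```text
time: 21.65
t 21.90 q6 -34.4 yaw -121.8 Tz 0.002 sd 0.039 j6 0.090 sd 0.257 F [-6.6 -4.3  7.3] open 0.0279
```

```bash
python3 -m handwheel '[[0,0,0,0,0,2],[0,0,0,0,0,2],[0,0,0,0,0,2],[0,0,0,0,0,2],[0,0,0,0,0,2],[0,0,0,0,0,2],[0,0,0,0,0,2],[0,0,0,0,0,2]]' | grep time
python3 -c "from h import *; tq(5)"
```

```text
time: 22.57
t 22.82 q6 -18.4 yaw -137.7 Tz 0.119 sd 0.046 j6 0.190 sd 0.257 F [-7.9 -4.2  9.3] open 0.0279
```

```bash
python3 -c "from h import *; tq(5)"; python3 -c "
from h import *
save('w5.png',cams.camera('wrist'))"
```

```text
t 23.07 q6 -18.4 yaw -137.7 Tz 0.079 sd 0.026 j6 0.073 sd 0.001 F [-7.7 -3.8  9.3] open 0.0279
```

View pics/w5.png

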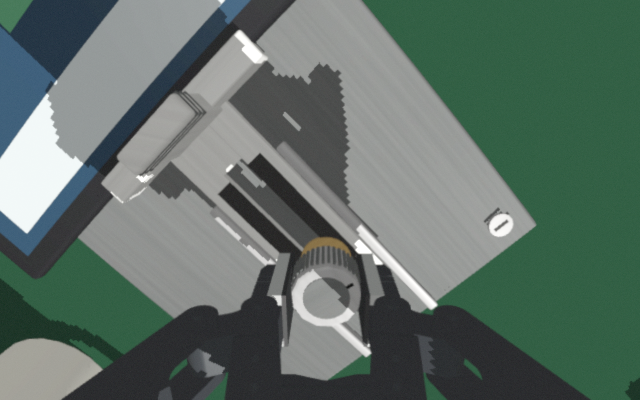

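The grip holds: head at (325,297) between the pads, with its index mark turned round. Torque has begun to rise, so I'll use small steps now.

```bash
python3 -m handwheel '[[0,0,0,0,0,0.5],[0,0,0,0,0,0.5],[0,0,0,0,0,0.5],[0,0,0,0,0,0.5],[0,0,0,0,0,0.5],[0,0,0,0,0,0.5],[0,0,0,0,0,0.5],[0,0,0,0,0,0.5]]' | grep time
python3 -c "
from h import *
for i in range(5):
    o=monitor.get_obs();print(round(o['time'],2),o['tcp_rot'][2].round(2),o['torque'][2].round(3),o['joint_efforts'][5].round(3));cams.camera('wrist')"
python3 -c "from h import *; tq(4)"
```

```text
time: 23.78
23.78 -141.74 0.34 0.209
23.83 -141.77 0.42 0.266
23.88 -141.74 0.346 0.463
23.93 -141.72 0.357 0.369
23.98 -141.72 0.32 0.334
t 24.23 q6 -14.4 yaw -141.7 Tz 0.341 sd 0.016 j6 0.323 sd 0.000 F [-8.2 -4.   9.6] open 0.0283
```

The screw is seated at about 0.34 N m: above 0.27 (well tight) and below 0.42 (forced). I'll stop, let go and rise.

```bash
python3 -m handwheel '[[0,0,0,0,0,0],[0,0,0,0,0,0],[0,0,0,0,0,0],[0,0,0,0,0,0],[0,0,0,0,0,0],[0,0,0,0,0,0],[0,0,0,0,0,0],[0,0,0,0,0,0]]' 1 30
python3 -m handwheel '[[0,0,-0.01,0,0,0],[0,0,-0.012,0,0,0],[0,0,-0.012,0,0,0],[0,0,-0.012,0,0,0],[0,0,-0.012,0,0,0],[0,0,-0.012,0,0,0],[0,0,-0.012,0,0,0],[0,0,-0.012,0,0,0]]'
python3 -m handwheel '[[0,0,-0.012,0,0,0],[0,0,-0.012,0,0,0],[0,0,-0.012,0,0,0],[0,0,-0.012,0,0,0],[0,0,-0.005,0,0,0],[0,0,0,0,0,0],[0,0,0,0,0,0],[0,0,0,0,0,0]]'
python3 - <<'E'
from h import *
o=monitor.get_obs();c=cams.camera("wrist");save("w6.png",c); p=cloud(o,c)
rep(p,"head",(-.03,.03),(.155,.2),(.04,.055))
rep(p,"lug",(-.017,.017),(.07,.155),(.04,.055))
for s in(-.08,-.05,.05,.08): rep(p,"tab x=%g"%s,(s-.01,s+.01),(-.12,.13),(.0135,.018))
save("top3.png",cams.camera("top")); save("scene3.png",cams.camera("scene"),(100,90,500,330),2)
E
```

```text
time: 24.9
ee_pos: [0.5133, 0.2268, 0.0399]
tcp_rot: [180.0, 0.0, -141.7]
wrist_force: [-0.5, -0.6, -0.7]
opening: 0.0854
time: 25.57
ee_pos: [0.5133, 0.2268, 0.1355]
tcp_rot: [-180.0, 0.0, -141.7]
wrist_force: [-1.0, 0.4, -0.4]
opening: 0.0857
time: 26.23
ee_pos: [0.513, 0.2267, 0.1862]
tcp_rot: [180.0, -0.1, -141.7]
wrist_force: [0.0, 0.8, 0.3]
opening: 0.0852
head 1059 [-13.0, -0.7, 12.8] [164.6, 177.1, 190.2] [42.4, 46.7, 48.3]
lug 646 [-15.9, -1.3, 14.7] [85.0, 90.1, 94.6] [41.2, 48.2, 49.5]
tab x=-0.08 1291 [-89.1, -78.4, -70.5] [43.7, 66.0, 83.3] [14.1, 15.7, 17.3]
tab x=-0.05 2334 [-59.3, -49.4, -40.5] [13.1, 48.3, 81.8] [14.2, 15.8, 17.2]
tab x=0.05 4729 [40.6, 50.0, 59.4] [-79.0, -3.6, 77.0] [14.5, 15.9, 17.3]
tab x=0.08 4423 [70.6, 79.9, 89.4] [-79.0, -2.1, 78.9] [14.5, 16.0, 17.4]
```

View pics/w6.png

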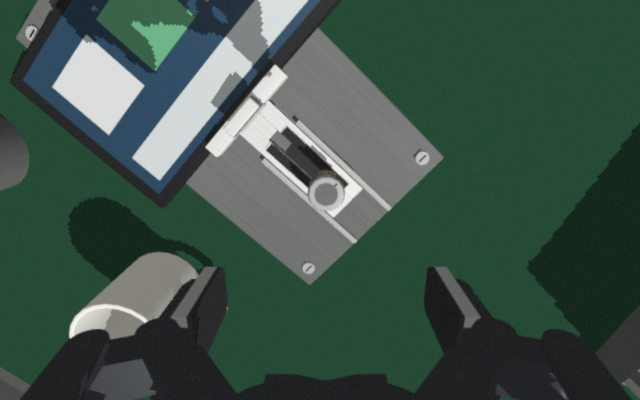

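View pics/scene3.png

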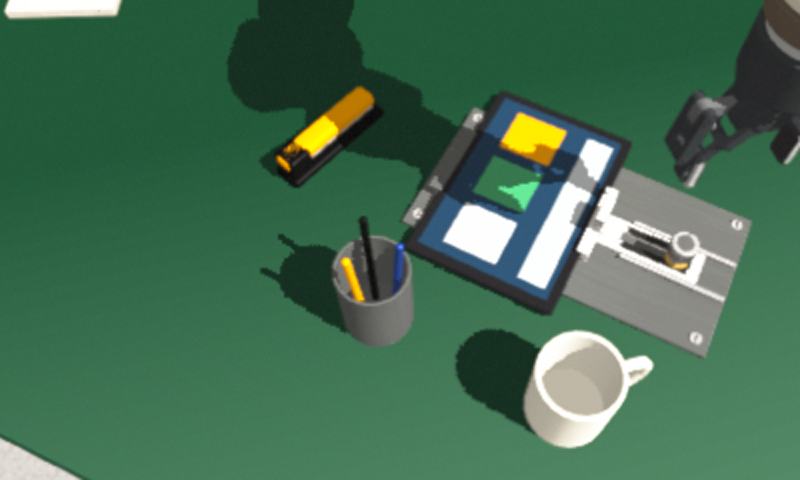

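The pictures show the tablet flush under the lip, the jaw against it, the gripper clear, and the mug, pot and stapler where they were. Handing in.

```bash
python3 -c "from workcell import order; print(order.job_done())"
```

```text
the job is handed in; nothing more can be done
None
```

The tablet is home against the fixed lip with the jaw snug, and the thumbscrew is seated. I handed in at about 26 s of the 72 s allowed; no verdict is reported.

- **Jaw:** I pinched the lug at 20 N and slid it about 36 mm towards the lip. The tablet slid at about 6 N total, then stopped firmly, and the wrist force peaked at 17 N. I eased off before letting go. A first pinch was too high and slightly off-centre because rows of 30 mm were cut short. I reopened, recentred and went lower.
- **Screw:** I turned it about 96° clockwise. Torque was near 0 until the washer bore, and I stopped at about 0.34 N m. That is above "well tight" (0.27) and below "forced" (0.42).
- **Torque margin:** the last 4° step raised the torque more than I expected, from about 0.08 held still to 0.34, and one noisy sample read 0.42. The average of the held readings was 0.34, so I don't think it was forced.
- **Last checks:**
  - The lug was at 85 to 95 mm, the same as before tightening, so the jaw did not move.
  - Depth readings stop at the lip's overhang (-79 mm) at both +x points. The far side could only be judged from the pictures, where the tablet looks square.
  - The gripper was open and clear. The mug, stapler and pen pot looked unmoved in the pictures; I did not measure them again.

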